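# Sift the hazelnuts out of the walnuts and snap the box shut

## Robot

A 6-joint arm with a two-finger parallel gripper is mounted at the origin on a cart in front of the work surface, level with it; the furniture and walls round the work are solid. World frame = base frame: x ahead of the robot, y to its left, z up, the work surface at z = 0. Lengths are in m, angles in degrees, forces in N, time in s.
With the tool pointing down it reaches from about 0.35 to 0.875 m from the base axis. Payload 4.2 kg.
Tool frame: the origin (TCP) lies at the centre of the arm's flange, where the gripper is bolted on; the fingertips stand 182 mm ahead of it and the grasp point (between the pads) lies 164 mm ahead of it (r.nose_length is the distance from the TCP to the fingertips, in m); z points along the fingers, y is the line along which they close (so a half turn about z gives the same grasp; the last joint's range is limited). The gripper opens to 87 mm and grips with 3 to 60 N. Pads are 19 mm wide; open, the fingers measure 117 mm over their backs; the gripper's body (75 mm by 190 mm) begins 51 mm behind the grasp point.
Start: joints at [-54.569, 22.042, 0.453, 0, -68.411, -14.817], TCP at [0.22, -0.585, 0.405] pointing down, gripper open.
Joint ranges: [-179.83, 179.83], [-69.29, 118.12], [-61.27, 80.66], [-181.25, 117.63], [-171.15, -9.14], [-177.46, 177.46]. Speed limits (degrees/s): [159.86, 159.86, 180, 180, 180, 180].

## Interface

Orientations are given as a 3x3 rotation matrix whose columns are the frame's x, y, z axes.
In Python, from station import r, vision gives the robot as it stands. The module is installed in compiled form; this text tells all that it offers.
- The arm moves only by the shell command python3 -m creep 'ROWS'. ROWS is JSON, a list of rows, each a list of 7 numbers: the opening, from -1 (shut) to 1 (fully open), then the shift along the tool's x, y, z in mm, then the turn, a rotation vector about the tool's x, y, z in degrees. A call has 1 to 8 rows; each row is the pose to reach, as a shift and turn from the pose commanded when the call began, along the tool's axes at that moment; what a row does not reach only later rows make up. A row lasts 1/12 s, in which the tool goes at most 41.7 mm and 7.16 degrees, less where a joint would pass 70% of its speed; a pose out of reach is approached as far as the arm can. A call with a gripper value outside its range is refused whole. The fingers move at their own pace and stop on an object; the grip force is fixed at half the most. Time passes only in rows, so rows that repeat a pose let the fingers close. It gives the time, the measured TCP pose, the force, the opening and the grip force at its end, in the units of the state.
- r.sense(): the state, without advancing time (a new reading comes with each control period).
- vision.capture(name): name is "scene" or "top" or "wrist"; returns (picture, depth): 384x512x3 uint8, red, green, blue; 384x512 float32, m along the optical axis (not along the pixel's ray), 0 where there is no reading.
- vision.camera_model(name): a dict with "vertical_fov" (degrees; the focal length in pixels is half the picture's height over the tangent of half this angle, whatever the lens; pixels are square), "cx", "cy" (the principal point, pixels), "extrinsics" (4x4, takes a point from camera to world coordinates); the wrist camera has in their place "mount" (4x4, takes a point from camera to tool coordinates, whose origin is the TCP and whose axes are the flange's). Camera axes: x right, y down, z forward; pixel columns grow to the right and rows downward; lengths in m; the calibration is good to about 2 mm. A picture is of the moment at which its call begins: read the wrist's pose just before it. camera_model takes no time and is no camera call.
- r.finish_job(): hands the job in; it is judged then, once.
Trained networks look in the newest picture that a camera, given by its name, has taken for a name from the list of things; names that differ only in an ending like _2 or _b are one class to them, and where a whole thing is asked for, a point or a joint stands for the part that bears it (a point fixed in the world has none). Each returns a list of dicts, best first, with "conf" (0 to 1); they miss things now and then, are a little off and sometimes report something else, mostly with a low value. They report only what shows in the picture. A call takes as long as a camera call.
- vision.find_in(camera, thing): "uv" ([column, row] in pixels, amid what is visible of it).
- vision.cut_out(camera, thing): "region" (384x512 bool, what is visible of it) and "uv" ([column, row] in pixels, amid what is visible of it).
The state is a dict: "time_s": time; "joints": joint angles; "joint_velocities": joint speeds; "effort": joint torques, N m; "tcp_pos": TCP position; "ee_rot": TCP orientation; "wrist_force": force on the tool from outside, world axes, zero at the start; "moment": the same for the moment, N m; "gripper_width": opening from 0.0 (shut) to 1.0 (fully open); "gripper_force": force on a finger pad.
Only numpy, scipy, OpenCV 4.12 (cv2) and the standard library are available. Lean on these libraries where they do the work, as an engineer would, in place of code of your own. Each camera call takes 0.05 s, during which the arm holds its last target. There are 200 camera calls.

## Task

Take the green lid off the white storage box and lay it flat, right way up, on the yellow chopping board. Lift the nut sieve by its wooden handle, hold it over the open box and shake it side to side until every hazelnut has dropped through into the box and only the walnuts are left in the sieve; then stand the sieve, with its walnuts, back upright in the middle of the cork mat and let go. Put the lid squarely back on the box with its yellow tabs still up, then press all four tabs fully down. Leave the other things on the worktop where they stand.

Things in the scene. Friction and masses are not known exactly. Their poses are not given: they have to be found in the camera images.
- sieve: steel nut sieve, 128 (x) x 140 (y) mm, walls 42 mm high, 4 thick, a handle arching over it, 0.25 kg. Origin: centre of underside. Floor top 12 mm above it (4 thick, 8 clear below). A solid strip (x -20..20 mm) runs along y; beside it 36 mm square holes at x = +-38, y = -44, 0, 44. Hazelnuts start on the strip: brisk shaking along x, 2 to 4 cm each way, some 2 strokes a second, drops them through
- sieve_handle (a point): middle of the sieve's wooden handle bar, 124 mm above the sieve's origin; the bar runs along the sieve's y, 150 mm long, 16 mm wide (x), 18 mm high; grasp it here from above, closing along the sieve's x
- mat: square cork mat fixed on the worktop, 180 x 180 x 6 mm; origin: centre of its underside; the sieve starts on it, near its middle
- board: yellow chopping board fixed on the worktop, flat, 200 (x) x 280 (y) x 11 mm; origin: centre of its underside; bare at the start
- box: white storage box, open-topped, lid on at the start, fixed on the worktop, 190 x 190 mm outside, 75 mm high, walls and floor 5 mm; origin: centre of its underside, x and y along its sides
- lid: green lid, 196 mm square, 0.3 kg, loose on the box at the start. Origin: centre of its underside, the foot of a solid square plug (172 mm, 8 deep) that enters the box with 4 mm to spare each side; plate underside 8, top 14 mm above origin. White grip bar on top along y, 64 long, 16 wide (x), from 14 to 44 mm up. Seated, the origin is 67 mm above the box's. Fits any of four ways round
- tab0_top (a point): middle of the top face of yellow snap tab 0 on the lid, at the middle of the lid's +x edge (89.5 mm from the lid's centre), 22 mm above the lid's origin when up; top face 44 mm along the edge by 20 mm
- tab1_top (a point): middle of the top face of yellow snap tab 1 on the lid, at the middle of the lid's +y edge (89.5 mm from the lid's centre), 22 mm above the lid's origin when up; top face 44 mm along the edge by 20 mm
- tab2_top (a point): middle of the top face of yellow snap tab 2 on the lid, at the middle of the lid's -x edge (89.5 mm from the lid's centre), 22 mm above the lid's origin when up; top face 44 mm along the edge by 20 mm
- tab3_top (a point): middle of the top face of yellow snap tab 3 on the lid, at the middle of the lid's -y edge (89.5 mm from the lid's centre), 22 mm above the lid's origin when up; top face 44 mm along the edge by 20 mm
- tab0 (a joint): travel of snap tab 0 in m: 0 to 0.002 up at the start, 0.007 fully down; moves straight down into the lid, takes about 6 N to press and stays where it is pressed
- tab1 (a joint): travel of snap tab 1 in m: 0 to 0.002 up at the start, 0.007 fully down; moves straight down into the lid, takes about 6 N to press and stays where it is pressed
- tab2 (a joint): travel of snap tab 2 in m: 0 to 0.002 up at the start, 0.007 fully down; moves straight down into the lid, takes about 6 N to press and stays where it is pressed
- tab3 (a joint): travel of snap tab 3 in m: 0 to 0.002 up at the start, 0.007 fully down; moves straight down into the lid, takes about 6 N to press and stays where it is pressed
- hazelnut1: brown hazelnut, nearly a 22 mm ball, smooth, 10 g; origin at its middle; may be absent
- hazelnut2: brown hazelnut, nearly a 22 mm ball, smooth, 10 g; origin at its middle; may be absent
- hazelnut3: brown hazelnut, nearly a 22 mm ball, smooth, 10 g; origin at its middle; may be absent
- hazelnut4: brown hazelnut, nearly a 22 mm ball, smooth, 10 g; origin at its middle; may be absent
- walnut1: pale walnut, a 44 mm ball, about 22 g; origin at its centre; sits in a hole of the sieve's floor; may be absent
- walnut2: pale walnut, a 44 mm ball, about 22 g; origin at its centre; sits in a hole of the sieve's floor; may be absent
- walnut3: pale walnut, a 44 mm ball, about 22 g; origin at its centre; sits in a hole of the sieve's floor; may be absent
- salt_shaker: salt shaker, 44 mm across, 90 mm high, behind the box; origin at its foot; not to be disturbed
- tin: flat food tin, 86 mm across, 40 mm high, in front of the box; origin at its foot; not to be disturbed

How it is judged (in metres and radians):
On the way, in this order (a step that is already met when the one before it is completed fails the run):
1. the lid lies flat, right way up, on the chopping board (horizontal distance between lid and board below 0.06 m and height (world z) of lid below 0.02 m and angle between lid's own z axis and vertical below 0.05 rad), for 0.2 s.
2. every hazelnut is in the box and every walnut still in the sieve while the gripper holds the sieve above the box (x of hazelnut1 in the frame of box between -0.095 and 0.095 m and y of hazelnut1 in the frame of box between -0.095 and 0.095 m and z of hazelnut1 in the frame of box between 0 and 0.06 m and x of hazelnut2 in the frame of box between -0.095 and 0.095 m and y of hazelnut2 in the frame of box between -0.095 and 0.095 m and z of hazelnut2 in the frame of box between 0 and 0.06 m and x of hazelnut3 in the frame of box between -0.095 and 0.095 m and y of hazelnut3 in the frame of box between -0.095 and 0.095 m and z of hazelnut3 in the frame of box between 0 and 0.06 m and x of hazelnut4 in the frame of box between -0.095 and 0.095 m and y of hazelnut4 in the frame of box between -0.095 and 0.095 m and z of hazelnut4 in the frame of box between 0 and 0.06 m and x of walnut1 in the frame of sieve between -0.062 and 0.062 m and y of walnut1 in the frame of sieve between -0.068 and 0.068 m and z of walnut1 in the frame of sieve between 0.008 and 0.062 m and x of walnut2 in the frame of sieve between -0.062 and 0.062 m and y of walnut2 in the frame of sieve between -0.068 and 0.068 m and z of walnut2 in the frame of sieve between 0.008 and 0.062 m and x of walnut3 in the frame of sieve between -0.062 and 0.062 m and y of walnut3 in the frame of sieve between -0.068 and 0.068 m and z of walnut3 in the frame of sieve between 0.008 and 0.062 m and contact force between the fingers and sieve above 0.5 N and z of sieve in the frame of box above 0.07 m and horizontal distance between sieve and box below 0.09 m), for 0.2 s.
3. the lid is seated squarely on the box with all four tabs still up (horizontal distance between lid and box below 0.008 m and z of lid in the frame of box between 0.06 and 0.07 m and angle between lid's own z axis and vertical below 0.04 rad and value of joint each of tab0, tab1, tab2, tab3 below 0.0045 m), for 0.2 s.
At the end, for the whole second after the job is handed in: all hazelnuts lie in the box; the lid is seated on it (within 8 mm of centre, level, its plate within 3 mm of the rim) with all four tabs pressed at least 5.5 of 7 mm; the sieve stands upright at rest on the cork mat, within 40 mm of its middle, with all the walnuts in it (x of hazelnut1 in the frame of box between -0.095 and 0.095 m and y of hazelnut1 in the frame of box between -0.095 and 0.095 m and z of hazelnut1 in the frame of box between 0 and 0.06 m and x of hazelnut2 in the frame of box between -0.095 and 0.095 m and y of hazelnut2 in the frame of box between -0.095 and 0.095 m and z of hazelnut2 in the frame of box between 0 and 0.06 m and x of hazelnut3 in the frame of box between -0.095 and 0.095 m and y of hazelnut3 in the frame of box between -0.095 and 0.095 m and z of hazelnut3 in the frame of box between 0 and 0.06 m and x of hazelnut4 in the frame of box between -0.095 and 0.095 m and y of hazelnut4 in the frame of box between -0.095 and 0.095 m and z of hazelnut4 in the frame of box between 0 and 0.06 m and x of walnut1 in the frame of sieve between -0.062 and 0.062 m and y of walnut1 in the frame of sieve between -0.068 and 0.068 m and z of walnut1 in the frame of sieve between 0.008 and 0.062 m and x of walnut2 in the frame of sieve between -0.062 and 0.062 m and y of walnut2 in the frame of sieve between -0.068 and 0.068 m and z of walnut2 in the frame of sieve between 0.008 and 0.062 m and x of walnut3 in the frame of sieve between -0.062 and 0.062 m and y of walnut3 in the frame of sieve between -0.068 and 0.068 m and z of walnut3 in the frame of sieve between 0.008 and 0.062 m and horizontal distance between lid and box below 0.008 m and z of lid in the frame of box between 0.06 and 0.07 m and angle between lid's own z axis and vertical below 0.04 rad and value of joint each of tab0, tab1, tab2, tab3 above 0.0055 m and horizontal distance between sieve and mat below 0.04 m and height (world z) of sieve below 0.012 m and angle between sieve's own z axis and vertical below 0.06 rad and linear speed of each of sieve, lid below 0.02 m/s); the robot touches nothing.
It fails at once if the salt shaker is shifted by more than 3 cm (distance of salt_shaker from where it was at the start of the episode above 0.03 m).
It fails at once if the tin is shifted by more than 3 cm (distance of tin from where it was at the start of the episode above 0.03 m).
Of hazelnut1, hazelnut2, hazelnut3, hazelnut4 only 2 to 4 are there at a start; the rules pass over those that are not, and their reading is None.
Of walnut1, walnut2, walnut3 only 1 to 3 are there at a start; the rules pass over those that are not, and their reading is None.
At some moment in a run one of lid may be knocked a few centimetres aside while the robot is not near it.
It also fails if it takes over 200 s, if anything falls off the work surface, if the arm or the gripper's body presses on something with over 40 N, if the wrist force passes 120 N, or if a joint passes its speed limit or range.

## Working session

There is one attempt and no reset: what is moved stays moved. The work goes in short steps, Python scripts to look and compute and a shell command to move; the robot and the scene stay as the last step left them, time stands still between calls to the robot, and variables do not carry over. Pictures are saved under pics/ and viewed, at most 14 in all, crops included, and the job is handed in when it is done.

```bash
mkdir -p pics; cat > h.py <<'E'
import numpy as np, cv2
from station import r, vision
def ext(cam, st=None):
    m=vision.camera_model(cam)
    if 'extrinsics' in m: return m, np.array(m['extrinsics'])
    T=np.eye(4); T[:3,:3]=st['ee_rot']; T[:3,3]=st['tcp_pos']
    return m, T@np.array(m['mount'])
def cloud(cam):
    st=r.sense(); img,d=vision.capture(cam); m,T=ext(cam,st)
    f=d.shape[0]/2/np.tan(np.radians(m['vertical_fov']/2))
    v,u=np.mgrid[:d.shape[0],:d.shape[1]]
    P=np.stack([(u-m['cx'])*d/f,(v-m['cy'])*d/f,d],-1)@T[:3,:3].T+T[:3,3]
    P[d==0]=np.nan
    return img,P
def save(img,n): cv2.imwrite(f'pics/{n}.png',img[:,:,::-1])
def rect(Q):
    (c,s,a)=cv2.minAreaRect((Q[:,:2]*1000).astype(np.float32)); return np.round(c,1),np.round(s,1),round(a,1)
E
python3 - <<'E'
from h import *
np.set_printoptions(suppress=True,precision=4)
a,P=cloud('top'); 
for n in ['sieve','mat','board','box','lid','salt_shaker','tin','hazelnut1','walnut1','sieve_handle','tab0_top']:
    for o in vision.cut_out('top',n)[:5]:
        R=o['region']; Q=P[R]; Q=Q[~np.isnan(Q[:,0])]
        print(n,round(o['conf'],2),np.round(o['uv']),len(Q), np.nanmedian(Q,0) if len(Q) else '', rect(Q) if len(Q) else '', np.percentile(Q[:,2],[2,98]) if len(Q) else '')
b,_=cloud('scene')
save(np.hstack([a,b])[:, :, :] if 0 else cv2.resize(np.vstack([a,b]),(448,600)) if 0 else a,'top0'); save(b,'scene0')
s=r.sense(); print(s)
E
```

```text
sieve 0.69 [375. 222.] 1365 [ 0.5106 -0.3027  0.0355] (array([ 512. , -307.5]), array([145.8, 127.8]), 90.0) [0.0117 0.1405]
mat 0.87 [364. 228.] 2031 [ 0.5104 -0.2966  0.0048] (array([ 515.9, -311.9]), array([182.8, 181.4]), 88.5) [-0.0009  0.0205]
mat 0.61 [142. 200.] 7091 [0.5438 0.3286 0.0081] (array([544.4, 336. ]), array([207. , 286.5]), 8.8) [0.0015 0.0136]
board 0.98 [142. 199.] 7067 [0.544  0.3287 0.0081] (array([543.6, 335.6]), array([205.4, 285.5]), 9.0) [0.0019 0.0137]
board 0.15 [374. 235.] 224 [ 0.4742 -0.3056  0.0435] (array([ 473.8, -308.8]), array([41.8, 42.1]), 63.0) [0.013  0.0536]
box 0.41 [305. 276.] 835 [ 0.3556 -0.123   0.0353] (array([ 354.8, -123.7]), array([84.8, 81.1]), 46.4) [0.0128 0.0409]
lid 0.56 [266. 205.] 5884 [ 0.5393 -0.0174  0.0806] (array([544.8, -16.8]), array([218.5, 217.7]), 5.6) [0.0008 0.1072]
salt_shaker 0.82 [232. 116.] 260 [0.7757 0.0852 0.0728] (array([786.3,  87. ]), array([48.5, 46.6]), 44.0) [-0.0023  0.0892]
salt_shaker 0.18 [356. 205.] 165 [ 0.5491 -0.2643  0.0459] (array([ 550.2, -266. ]), array([35.1, 36.7]), 2.3) [0.037  0.0529]

[... 501 characters left out ...]
b0_top 0.69 [265. 174.] 128 [ 0.6291 -0.0071  0.0869] (array([629.5,  -8.3]), array([22.7, 39.9]), 6.2) [0.0826 0.0915]
{'time_s': 0.65, 'joints': array([-54.571 ,  22.0376,   0.4534,  -0.0024, -68.4111, -14.816 ]), 'joint_velocities': array([-0.0529,  0.0372, -0.034 , -0.0214,  0.1102, -0.0014]), 'effort': array([  0.0004, -39.0276,  18.7565,   4.223 ,   0.0155,  -0.    ]), 'tcp_pos': array([ 0.22  , -0.5849,  0.4048]), 'ee_rot': array([[-0.936 , -0.352 ,  0.0001],
       [-0.352 ,  0.936 , -0.    ],
       [-0.0001, -0.0001, -1.    ]]), 'wrist_force': array([ 0.021 , -0.2412,  0.2733]), 'moment': array([-0.0216, -0.0203, -0.04  ]), 'gripper_force': 0.0, 'gripper_width': 0.9977810628292465}
```

View pics/top0.png

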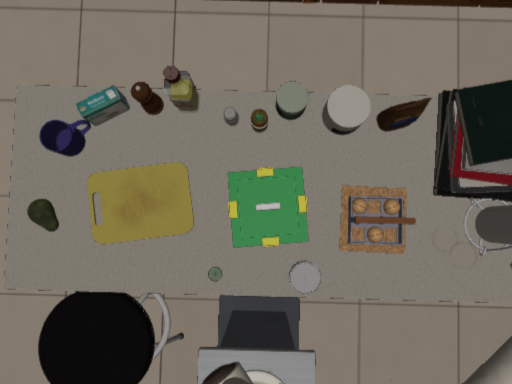

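View pics/scene0.png

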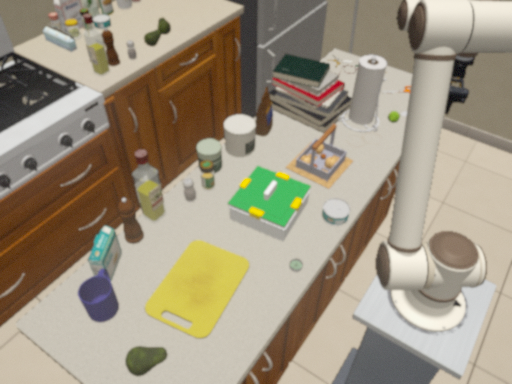

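Top view: lid at about (266,205), board (142,200), sieve with three walnuts (375,222) on the mat, tin (304,276), salt shaker (231,116). The scene view agrees. Next I refine the lid, the sieve and the yaws, and compute the approach.

```bash
cat >> h.py <<'E'
from scipy.spatial.transform import Rotation as Ro
def go(pos,yaw=None):
    """shift (mm) & rotvec (deg) in tool axes to TCP pos, tool y at world angle yaw (deg), pointing down"""
    s=r.sense(); R=np.array(s['ee_rot']); p=s['tcp_pos']
    rv=np.zeros(3)
    a=np.radians(yaw); y=np.array([np.cos(a),np.sin(a),0]); z=np.array([0,0,-1.]); T=np.stack([np.cross(y,z),y,z],1)
    rv=Ro.from_matrix(R.T@T).as_rotvec(degrees=True)
    print('tcp',np.round(p,4),'shift',np.round(R.T@(np.array(pos)-p)*1000,1),'rot',np.round(rv,2),'len',np.round(np.linalg.norm(pos-p)*1000))
E
python3 - <<'E'
from h import *
a,P=cloud('top')
def sel(x0,x1,y0,y1,z0,z1,n):
    m=(P[...,0]>x0)&(P[...,0]<x1)&(P[...,1]>y0)&(P[...,1]<y1)&(P[...,2]>z0)&(P[...,2]<z1); Q=P[m]; print(n,len(Q),np.round(np.median(Q,0),4),rect(Q))
sel(.4,.7,-.16,.13,.07,.12,'lid')
sel(.45,.6,-.1,.1,.1,.13,'bar')
sel(.38,.65,-.45,-.2,.115,.16,'handle')
sel(.38,.65,-.45,-.2,.03,.05,'sieve walls')
sel(.38,.65,-.45,-.18,.004,.06,'mat')
sel(.38,.7,.15,.55,.005,.02,'board')
go([.54,-.017,.36],183)
E
```

```text
lid 5752 [ 0.5381 -0.0183  0.0808] (array([539.4, -18.5]), array([204.4, 205.1]), 9.0)
bar 153 [ 0.5393 -0.0195  0.1087] (array([539.3, -18.3]), array([15.9, 63.6]), 6.1)
handle 389 [ 0.5119 -0.307   0.1372] (array([ 512. , -309.6]), array([ 15.9, 149.4]), 0.1)
sieve walls 933 [ 0.5352 -0.3091  0.044 ] (array([ 512.1, -307.8]), array([128.1, 145.2]), 0.4)
mat 3154 [ 0.5189 -0.3065  0.0154] (array([ 515.4, -314.1]), array([266.3, 268.8]), 0.5)
board 6252 [0.5444 0.3284 0.0084] (array([541. , 353.7]), array([388.9, 317.6]), 89.9)
tcp [ 0.2201 -0.5849  0.4047] shift [-499.4  418.9   44.8] rot [  0.     0.   -72.39] len 653.0
```

```bash
R='[1,-499,419,30,0,0,-75]'; python3 -m creep '[[1,-499,419,30,0,0,-75],[1,-499,419,30,0,0,-75],[1,-499,419,30,0,0,-75],[1,-499,419,30,0,0,-75],[1,-499,419,30,0,0,-75],[1,-499,419,30,0,0,-75],[1,-499,419,30,0,0,-75],[1,-499,419,30,0,0,-75]]'; python3 -c "
from h import *
go([.539,-.018,.36],186)"
```

```text
time_s: 1.37
tcp_pos: [0.3838, -0.2929, 0.3898]
ee_rot: [[-0.203, -0.979, 0.001], [-0.979, 0.203, -0.0], [0.0, -0.001, -1.0]]
wrist_force: [1.6, 0.5, 0.2]
gripper_width: 0.999
gripper_force: 0.0
tcp [ 0.3838 -0.2929  0.3898] shift [-300.7  -96.    29.8] rot [ -0.06  -0.02 -17.74] len 317.0
```

```bash
python3 -m creep '[[1,-300,-96,30,0,0,-17.7],[1,-300,-96,30,0,0,-17.7],[1,-300,-96,30,0,0,-17.7],[1,-300,-96,30,0,0,-17.7],[1,-300,-96,30,0,0,-17.7],[1,-300,-96,30,0,0,-17.7],[1,-300,-96,30,0,0,-17.7],[1,-300,-96,30,0,0,-17.7]]';python3 -m creep '[[1,0,0,0,0,0,0],[1,0,0,0,0,0,0]]'; python3 - <<'E'
from h import *
a,P=cloud('wrist'); save(a,'w1')
def sel(x0,x1,y0,y1,z0,z1,n):
    m=(P[...,0]>x0)&(P[...,0]<x1)&(P[...,1]>y0)&(P[...,1]<y1)&(P[...,2]>z0)&(P[...,2]<z1); Q=P[m]; print(n,len(Q),np.round(np.median(Q,0),4),rect(Q) if len(Q) else 0)
sel(.5,.6,-.07,.04,.1,.125,'bar')
sel(.4,.7,-.16,.13,.075,.095,'lid')
go([.539,-.018,.267],186)
E
```

```text
time_s: 2.03
tcp_pos: [0.5415, -0.0183, 0.3593]
ee_rot: [[0.101, -0.995, 0.001], [-0.995, -0.101, 0.0], [-0.0, -0.001, -1.0]]
wrist_force: [0.2, -1.1, 0.0]
gripper_width: 1.0
gripper_force: 0.0
time_s: 2.2
tcp_pos: [0.5406, -0.0201, 0.359]
ee_rot: [[0.1, -0.995, -0.001], [-0.995, -0.1, -0.0], [0.0, 0.001, -1.0]]
wrist_force: [-0.9, 0.5, -0.3]
gripper_width: 0.999
gripper_force: 0.0
bar 1958 [ 0.5386 -0.0218  0.1102] (array([538.5, -19.3]), array([15.6, 63.3]), 6.1)
lid 51493 [ 0.5421 -0.0493  0.0817] (array([538. , -18.9]), array([205.8, 204.9]), 6.3)
tcp [ 0.54   -0.0211  0.3592] shift [-3.2  0.6 92.2] rot [ 0.04 -0.01 -0.34] len 92.0
```

View pics/w1.png

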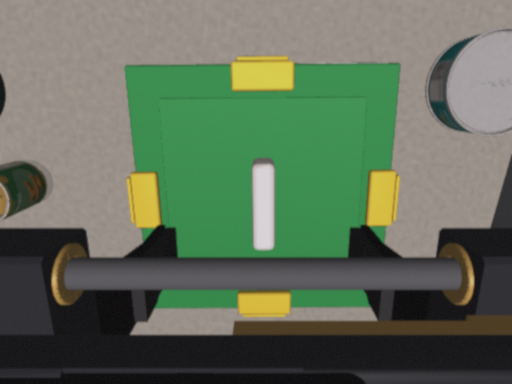

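The wrist view shows the bar at (263,205) between the fingers, with the tabs up. Descending to grasp.

```bash
python3 -m creep '[[1,-2,1,40,0,0,0],[1,-2,1,75,0,0,0],[1,-2,1,91,0,0,0],[1,-2,1,91,0,0,0],[-1,-2,1,91,0,0,0],[-1,-2,1,91,0,0,0],[-1,-2,1,91,0,0,0],[-1,-2,1,91,0,0,0]]';python3 -m creep '[[-1,0,0,0,0,0,0],[-1,0,0,0,0,0,0],[-1,0,0,0,0,0,0],[-1,0,0,-5,0,0,0],[-1,0,0,-15,0,0,0],[-1,0,0,-30,0,0,0],[-1,0,0,-50,0,0,0],[-1,0,0,-50,0,0,0]]'; python3 - <<'E'
from h import *
go([.543,.334,.36],188)
E
```

```text
time_s: 2.92
tcp_pos: [0.539, -0.0199, 0.2696]
ee_rot: [[0.097, -0.995, 0.002], [-0.995, -0.097, 0.001], [-0.0, -0.002, -1.0]]
wrist_force: [0.6, 0.2, -0.3]
gripper_width: 0.779
gripper_force: 0.0
time_s: 3.58
tcp_pos: [0.5402, -0.0194, 0.3232]
ee_rot: [[0.099, -0.995, 0.009], [-0.995, -0.099, 0.001], [0.0, -0.009, -1.0]]
wrist_force: [0.7, 0.2, 0.3]
gripper_width: 0.172
gripper_force: 0.0
tcp [ 0.5402 -0.0194  0.3232] shift [-351.4  -38.1  -36.6] rot [-0.51 -0.02 -2.31] len 355.0
```

```bash
python3 -m creep '[[-1,0,0,0,0,0,0],[-1,0,0,0,0,0,0]]'
```

```text
time_s: 3.75
tcp_pos: [0.5386, -0.0196, 0.3185]
ee_rot: [[0.098, -0.995, -0.0], [-0.995, -0.098, 0.0], [-0.0, -0.0, -1.0]]
wrist_force: [-0.1, -0.6, 0.3]
gripper_width: 0.045
gripper_force: 0.0
```

Fingers need about 12 rows to close; I lifted too early. Redo.

```bash
python3 -m creep '[[1,0,0,0,0,0,0],[1,0,0,0,0,0,0],[1,0,0,0,0,0,0],[1,0,0,0,0,0,0],[1,0,0,0,0,0,0],[1,0,0,0,0,0,0],[1,0,0,25,0,0,0],[1,0,0,51,0,0,0]]'; python3 -m creep '[[-1,0,0,0,0,0,0],[-1,0,0,0,0,0,0],[-1,0,0,0,0,0,0],[-1,0,0,0,0,0,0],[-1,0,0,0,0,0,0],[-1,0,0,0,0,0,0],[-1,0,0,0,0,0,0],[-1,0,0,0,0,0,0]]';python3 -m creep '[[-1,0,0,0,0,0,0],[-1,0,0,0,0,0,0],[-1,0,0,0,0,0,0],[-1,0,0,0,0,0,0],[-1,0,0,0,0,0,0]]'
```

```text
time_s: 4.42
tcp_pos: [0.5395, -0.0195, 0.2685]
ee_rot: [[0.098, -0.995, 0.005], [-0.995, -0.098, 0.001], [-0.001, -0.005, -1.0]]
wrist_force: [0.4, 0.2, -0.1]
gripper_width: 0.569
gripper_force: 0.0
time_s: 5.08
tcp_pos: [0.5391, -0.0196, 0.2679]
ee_rot: [[0.098, -0.995, 0.001], [-0.995, -0.098, 0.0], [0.0, -0.001, -1.0]]
wrist_force: [0.2, 0.2, 1.0]
gripper_width: 0.181
gripper_force: 30.0
time_s: 5.5
tcp_pos: [0.5391, -0.0196, 0.2679]
ee_rot: [[0.098, -0.995, 0.001], [-0.995, -0.098, -0.0], [0.0, -0.001, -1.0]]
wrist_force: [0.6, 0.4, 4.1]
gripper_width: 0.179
gripper_force: 30.0
```

```bash
python3 -m creep '[[-1,0,0,-10,0,0,0],[-1,0,0,-30,0,0,0],[-1,0,0,-55,0,0,0],[-1,0,0,-75,0,0,0],[-1,-25,-4,-75,0,0,0],[-1,-60,-8,-75,0,0,0],[-1,-95,-12,-75,0,0,0],[-1,-130,-16,-75,0,0,0]]';python3 -m creep '[[-1,-35,-4,0,0,0,0],[-1,-70,-8,0,0,0,0],[-1,-105,-12,0,0,0,0],[-1,-140,-16,0,0,0,0],[-1,-175,-20,0,0,0,0],[-1,-200,-22,0,0,0,0],[-1,-220,-23,0,0,0,0],[-1,-220,-23,0,0,0,0]]'; python3 - <<'E'
from h import *
go([.543,.334,.214],187)
E
```

```text
time_s: 6.17
tcp_pos: [0.5411, 0.112, 0.3417]
ee_rot: [[0.095, -0.995, -0.003], [-0.995, -0.095, -0.0], [0.0, 0.003, -1.0]]
wrist_force: [0.1, -0.6, -3.4]
gripper_width: 0.18
gripper_force: 30.0
time_s: 6.83
tcp_pos: [0.5428, 0.3358, 0.341]
ee_rot: [[0.1, -0.995, -0.001], [-0.995, -0.1, -0.0], [-0.0, 0.001, -1.0]]
wrist_force: [0.6, -0.8, -3.5]
gripper_width: 0.183
gripper_force: 30.0
tcp [0.5428 0.3358 0.341 ] shift [  1.9  -0.2 127. ] rot [ 0.08  0.01 -1.24] len 127.0
```

```bash
python3 -m creep '[[-1,1,0,35,0,0,-1],[-1,1,0,70,0,0,-1],[-1,1,0,100,0,0,-1],[-1,1,0,115,0,0,-1],[-1,1,0,123,0,0,-1],[-1,1,0,128,0,0,-1],[-1,1,0,129,0,0,-1],[-1,1,0,129,0,0,-1]]';python3 -m creep '[[1,0,0,0,0,0,0],[1,0,0,0,0,0,0],[1,0,0,0,0,0,0],[1,0,0,0,0,0,0],[1,0,0,0,0,0,0],[1,0,0,-35,0,0,0],[1,0,0,-75,0,0,0],[1,0,0,-115,0,0,0]]'; python3 - <<'E'
from h import *
a,P=cloud('wrist'); save(a,'w2')
m=np.linalg.norm(P[...,:2]-[.543,.334],axis=-1)<.09
Q=P[m]; print(np.percentile(Q[:,2],[5,50,95]))
Q=Q[(Q[:,2]>.045)&(Q[:,2]<.07)]; print('bar',rect(Q))
go([.512,-.308,.38],180.4)
E
```

```text
time_s: 7.5
tcp_pos: [0.544, 0.3316, 0.2144]
ee_rot: [[0.115, -0.993, 0.001], [-0.993, -0.115, 0.001], [-0.001, -0.001, -1.0]]
wrist_force: [0.0, 0.5, -3.4]
gripper_width: 0.182
gripper_force: 30.0
time_s: 8.17
tcp_pos: [0.5434, 0.3314, 0.3292]
ee_rot: [[0.115, -0.993, -0.001], [-0.993, -0.115, -0.002], [0.002, 0.002, -1.0]]
wrist_force: [0.8, 0.8, -0.2]
gripper_width: 0.698
gripper_force: 0.0
[0.02515066 0.23432454 0.25900165]
bar (array([542.8, 332.1]), array([16., 63.]), 7.0)
tcp [0.5453 0.3326 0.3401] shift [632.  107.7 -45.8] rot [-0.83  0.43  6.35] len 643.0
```

View pics/w2.png

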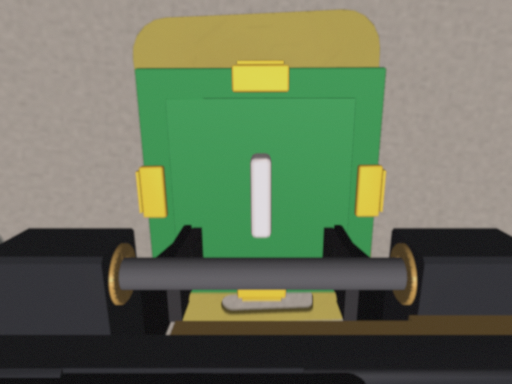

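Lid lies flat on the board (plate top 25 mm, bar at (261,195)). On to the sieve.

```bash
python3 -m creep '[[1,30,5,-20,0,0,2],[1,70,11,-46,0,0,4],[1,110,18,-46,0,0,6],[1,150,25,-46,0,0,6.5],[1,190,32,-46,0,0,6.5],[1,230,39,-46,0,0,6.5],[1,270,46,-46,0,0,6.5],[1,310,53,-46,0,0,6.5]]';python3 -m creep '[[1,40,3,0,0,0,0],[1,80,6,0,0,0,0],[1,120,9,0,0,0,0],[1,160,12,0,0,0,0],[1,200,15,0,0,0,0],[1,240,16,0,0,0,0],[1,280,17,0,0,0,0],[1,310,18,0,0,0,0]]';python3 -m creep '[[1,0,0,0,0,0,0],[1,0,0,0,0,0,0]]'; python3 - <<'E'
from h import *
a,P=cloud('wrist'); save(a,'w3')
def sel(P,x0,x1,y0,y1,z0,z1,n):
    m=(P[...,0]>x0)&(P[...,0]<x1)&(P[...,1]>y0)&(P[...,1]<y1)&(P[...,2]>z0)&(P[...,2]<z1); Q=P[m]; print(n,len(Q),rect(Q) if len(Q) else 0, np.round(np.median(Q,0),3) if len(Q) else 0)
sel(P,.45,.58,-.42,-.2,.125,.155,'handle')
b,B=cloud('top'); save(b,'top3')
sel(B,.4,.68,-.15,.12,.065,.09,'box rim')
go([.512,-.309,.34],180.2)
E
```

```text
time_s: 8.88
tcp_pos: [0.5259, 0.0156, 0.3749]
ee_rot: [[0.002, -1.0, 0.001], [-1.0, -0.002, 0.0], [-0.0, -0.001, -1.0]]
wrist_force: [1.1, -0.7, 0.2]
gripper_width: 1.0
gripper_force: 0.0
time_s: 9.55
tcp_pos: [0.5086, -0.2953, 0.3746]
ee_rot: [[0.001, -1.0, 0.001], [-1.0, -0.001, -0.001], [0.001, -0.001, -1.0]]
wrist_force: [0.6, -0.7, 0.8]
gripper_width: 0.999
gripper_force: 0.0
time_s: 9.72
tcp_pos: [0.5087, -0.2941, 0.374]
ee_rot: [[-0.001, -1.0, -0.0], [-1.0, 0.001, 0.0], [-0.0, 0.0, -1.0]]
wrist_force: [-1.3, 0.4, 0.7]
gripper_width: 1.003
gripper_force: 0.0
handle 4806 (array([ 510.9, -311.1]), array([ 15.9, 148.7]), 0.1) [ 0.511 -0.33   0.138]
box rim 534 (array([538.1, -19.4]), array([193.6, 191.8]), 6.3) [ 0.523 -0.004  0.072]
tcp [ 0.509  -0.2922  0.3744] shift [16.8 -2.9 34.3] rot [ 0.    0.01 -0.09] len 38.0
```

View pics/w3.png

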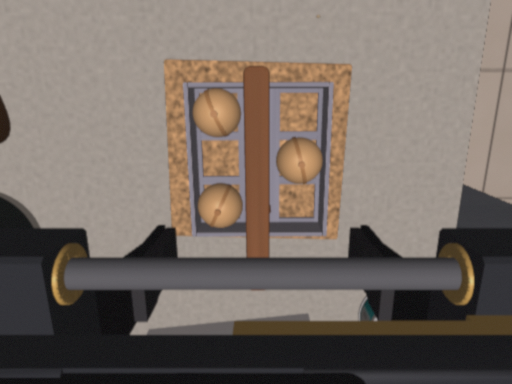

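Handle bar at column 257; three walnuts; hazelnuts are hidden beneath the bar. Descend and grasp.

```bash
python3 -m creep '[[1,17,-2,25,0,0,0],[1,17,-2,55,0,0,0],[1,17,-2,75,0,0,0],[1,17,-2,80,0,0,0],[-1,17,-2,80,0,0,0],[-1,17,-2,80,0,0,0],[-1,17,-2,80,0,0,0],[-1,17,-2,80,0,0,0]]';python3 -m creep '[[-1,0,0,0,0,0,0],[-1,0,0,0,0,0,0],[-1,0,0,0,0,0,0],[-1,0,0,0,0,0,0],[-1,0,0,0,0,0,0],[-1,0,0,0,0,0,0],[-1,0,0,0,0,0,0],[-1,0,0,0,0,0,0]]'
python3 -m creep '[[-1,0,0,0,0,0,0],[-1,0,0,0,0,0,0],[-1,0,0,0,0,0,0],[-1,0,0,0,0,0,0]]'
```

```text
time_s: 10.48
tcp_pos: [0.5118, -0.3093, 0.2963]
ee_rot: [[0.003, -1.0, 0.003], [-1.0, -0.003, -0.001], [0.001, -0.003, -1.0]]
wrist_force: [0.2, -0.1, 0.1]
gripper_width: 0.783
gripper_force: 0.0
time_s: 11.15
tcp_pos: [0.5116, -0.3096, 0.2946]
ee_rot: [[0.002, -1.0, 0.001], [-1.0, -0.002, -0.0], [0.0, -0.001, -1.0]]
wrist_force: [1.1, -0.4, -2.8]
gripper_width: 0.182
gripper_force: 30.0
time_s: 11.48
tcp_pos: [0.5114, -0.3096, 0.2945]
ee_rot: [[0.002, -1.0, 0.001], [-1.0, -0.002, -0.0], [0.0, -0.001, -1.0]]
wrist_force: [1.5, 0.3, -0.5]
gripper_width: 0.184
gripper_force: 30.0
```

```bash
python3 -m creep '[[-1,0,0,-3,0,0,0],[-1,0,0,-10,0,0,0],[-1,0,0,-22,0,0,0],[-1,0,0,-36,0,0,0],[-1,0,0,-52,0,0,0],[-1,0,0,-68,0,0,0],[-1,0,0,-82,0,0,0],[-1,0,0,-92,0,0,0]]';python3 -m creep '[[-1,-2,0,-2,0,0,0],[-1,-6,0,-3,0,0,0],[-1,-13,-1,-3,0,0,0],[-1,-22,-2,-3,0,0,0],[-1,-33,-3,-3,0,0,0],[-1,-45,-4,-3,0,0,0],[-1,-57,-5,-3,0,0,0],[-1,-69,-6,-3,0,0,0]]'
python3 -m creep '[[-1,-12,-1,0,0,0,0],[-1,-24,-2,0,0,0,0],[-1,-36,-3,0,0,0,0],[-1,-48,-4,0,0,0,0],[-1,-60,-5,0,0,0,0],[-1,-72,-6,0,0,0,0],[-1,-84,-7,0,0,0,0],[-1,-96,-8,0,0,0,0]]'
python3 -m creep '[[-1,-12,-1,0,0,0,-0.5],[-1,-24,-2,0,0,0,-1],[-1,-36,-3,0,0,0,-1.5],[-1,-48,-4,0,0,0,-2],[-1,-60,-5,0,0,0,-2.5],[-1,-72,-6,0,0,0,-3],[-1,-84,-7,0,0,0,-3.5],[-1,-95,-8,0,0,0,-4]]'
python3 -c "
from h import *
go([.538,-.019,.380],186.2)"
```

```text
time_s: 12.15
tcp_pos: [0.5108, -0.3095, 0.3878]
ee_rot: [[0.002, -1.0, 0.0], [-1.0, -0.002, -0.0], [0.0, -0.0, -1.0]]
wrist_force: [0.4, 0.0, -3.4]
gripper_width: 0.183
gripper_force: 30.0
time_s: 12.82
tcp_pos: [0.5172, -0.239, 0.3892]
ee_rot: [[0.003, -1.0, -0.0], [-1.0, -0.003, 0.0], [-0.0, 0.0, -1.0]]
wrist_force: [-0.4, 0.1, -4.3]
gripper_width: 0.18
gripper_force: 30.0
time_s: 13.48
tcp_pos: [0.525, -0.1433, 0.3895]
ee_rot: [[0.002, -1.0, 0.0], [-1.0, -0.002, -0.0], [0.0, -0.0, -1.0]]
wrist_force: [-0.5, -0.1, -2.2]
gripper_width: 0.177
gripper_force: 30.0
time_s: 14.15
tcp_pos: [0.5328, -0.0483, 0.3894]
ee_rot: [[0.073, -0.997, 0.0], [-0.997, -0.073, 0.0], [-0.0, -0.0, -1.0]]
wrist_force: [0.7, -0.8, -3.5]
gripper_width: 0.18
gripper_force: 30.0
tcp [ 0.5328 -0.0483  0.3894] shift [-28.8  -7.3   9.4] rot [-0.    0.   -2.03] len 31.0
```

```bash
python3 -m creep '[[-1,-10,-2,2,0,0,-1],[-1,-19,-4,5,0,0,-2],[-1,-25,-6,8,0,0,-2],[-1,-29,-7,10,0,0,-2],[-1,-29,-7,10,0,0,-2],[-1,-29,-7,10,0,0,-2]]'
python3 -c "
from h import *
go([.538,-.019,.380],186.2)
a,_=cloud('scene'); save(cv2.resize(a[100:240,180:400],None,fx=3,fy=3),'s4')"
python3 -m creep '[[-1,0,12,0,0,0,0],[-1,0,22,0,0,0,0],[-1,0,12,0,0,0,0],[-1,0,-12,0,0,0,0],[-1,0,-22,0,0,0,0],[-1,0,-12,0,0,0,0],[-1,0,12,0,0,0,0],[-1,0,22,0,0,0,0]]'
python3 -m creep '[[-1,0,-10,0,0,0,0],[-1,0,-34,0,0,0,0],[-1,0,-44,0,0,0,0],[-1,0,-34,0,0,0,0],[-1,0,-10,0,0,0,0],[-1,0,0,0,0,0,0],[-1,0,-10,0,0,0,0],[-1,0,-22,0,0,0,0]]'
python3 -c "
from h import *
go([.538,-.019,.380],186.2)
a,_=cloud('scene'); save(cv2.resize(a[100:240,180:400],None,fx=3,fy=3),'s5')
b,P=cloud('top'); save(cv2.resize(b[140:260,200:440],None,fx=3,fy=3),'t5')"
```

```text
time_s: 14.65
tcp_pos: [0.5377, -0.0201, 0.3791]
ee_rot: [[0.107, -0.994, -0.001], [-0.994, -0.107, -0.0], [0.0, 0.001, -1.0]]
wrist_force: [0.1, -0.6, -3.6]
gripper_width: 0.177
gripper_force: 30.0
tcp [ 0.5377 -0.0201  0.3791] shift [-1.  -0.4 -0.9] rot [ 0.05 -0.02 -0.08] len 1.0
time_s: 15.37
tcp_pos: [0.5134, -0.0231, 0.3786]
ee_rot: [[0.105, -0.994, -0.004], [-0.994, -0.105, -0.0], [-0.0, 0.004, -1.0]]
wrist_force: [-0.6, 0.7, -4.3]
gripper_width: 0.18
gripper_force: 30.0
time_s: 16.03
tcp_pos: [0.5365, -0.0204, 0.3801]
ee_rot: [[0.107, -0.994, 0.001], [-0.994, -0.107, 0.0], [-0.0, -0.001, -1.0]]
wrist_force: [-0.4, 0.5, -3.0]
gripper_width: 0.181
gripper_force: 30.0
tcp [ 0.5365 -0.0204  0.3801] shift [-1.3 -1.7  0.1] rot [-0.03  0.   -0.09] len 2.0
```

View pics/s5.png

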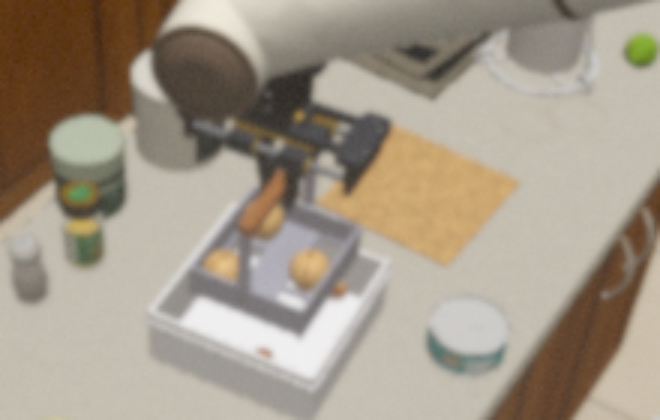

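View pics/t5.png

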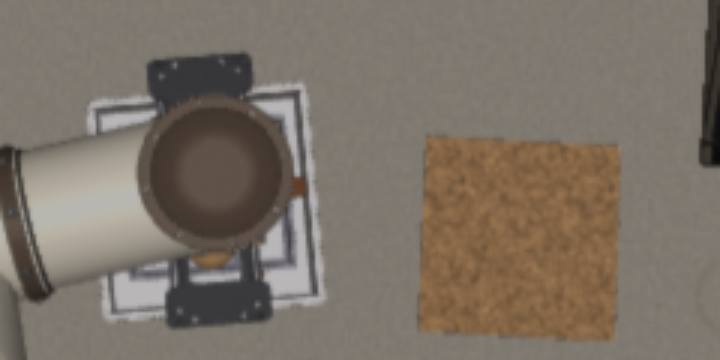

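Two hazelnuts (265,352) and (340,288) seen in the box; walnuts still in. Shake more, then look and count.

```bash

python3 -m creep '[[-1,0,14,0,0,0,0],[-1,0,26,0,0,0,0],[-1,0,12,0,0,0,0],[-1,0,-14,0,0,0,0],[-1,0,-26,0,0,0,0],[-1,0,-12,0,0,0,0],[-1,0,14,0,0,0,0],[-1,0,26,0,0,0,0]]'
python3 -m creep '[[-1,0,-14,0,0,0,0],[-1,0,-40,0,0,0,0],[-1,0,-52,0,0,0,0],[-1,0,-38,0,0,0,0],[-1,0,-12,0,0,0,0],[-1,0,0,0,0,0,0],[-1,0,-12,0,0,0,0],[-1,0,-38,0,0,0,0]]'
python3 -m creep '[[-1,0,-14,0,0,0,0],[-1,0,0,0,0,0,0],[-1,0,24,0,0,0,0],[-1,0,38,0,0,0,0],[-1,0,24,0,0,0,0],[-1,0,0,0,0,0,0],[-1,0,-10,0,0,0,0],[-1,0,12,0,0,0,0]]' | head -2
python3 -m creep '[[-1,0,0,0,0,0,0],[-1,0,0,0,0,0,0],[-1,0,0,0,0,0,0]]'
python3 -c "
from h import *
go([.538,-.019,.380],186.2)
a,_=cloud('scene'); 
for n in ['hazelnut1','walnut1']:print(n,[(round(o['conf'],2),np.round(o['uv'])) for o in vision.find_in('scene',n)])
w,_=cloud('wrist')
for n in ['hazelnut1','walnut1']:print(n,[(round(o['conf'],2),np.round(o['uv'])) for o in vision.find_in('wrist',n)])
save(np.vstack([cv2.resize(a[150:240,210:320],(512,419))[:360],w[:240]]),'s6')
m=P=None
b,P=cloud('top')
for o in vision.cut_out('top','mat'):
  Q=P[o['region']];Q=Q[~np.isnan(Q[:,0])];print(o['conf'],rect(Q),np.median(Q,0))
"
```

```text
time_s: 16.8
tcp_pos: [0.5095, -0.0233, 0.3785]
ee_rot: [[0.106, -0.994, -0.004], [-0.994, -0.106, -0.0], [-0.0, 0.004, -1.0]]
wrist_force: [-0.9, -0.2, -2.9]
gripper_width: 0.18
gripper_force: 30.0
time_s: 17.47
tcp_pos: [0.5466, -0.0194, 0.3801]
ee_rot: [[0.106, -0.994, -0.002], [-0.994, -0.106, 0.0], [-0.001, 0.002, -1.0]]
wrist_force: [1.3, 0.5, -3.0]
gripper_width: 0.179
gripper_force: 30.0
time_s: 18.13
tcp_pos: [0.5421, -0.0192, 0.3791]
time_s: 18.38
tcp_pos: [0.5375, -0.0201, 0.3796]
ee_rot: [[0.106, -0.994, 0.001], [-0.994, -0.106, -0.0], [0.0, -0.0, -1.0]]
wrist_force: [0.2, 0.4, -3.1]
gripper_width: 0.175
gripper_force: 30.0
tcp [ 0.5375 -0.0201  0.3796] shift [-1.1 -0.6 -0.4] rot [-0.03 -0.   -0.09] len 1.0
hazelnut1 [(0.56, array([227., 298.])), (0.17, array([218., 260.]))]
walnut1 [(0.59, array([281., 190.])), (0.56, array([269., 175.])), (0.38, array([252., 188.]))]
hazelnut1 [(0.54, array([335., 135.])), (0.28, array([242., 100.]))]
walnut1 [(0.77, array([219., 236.])), (0.66, array([210., 140.])), (0.57, array([313., 197.]))]
0.79 (array([ 515.1, -313.4]), array([185.5, 179.6]), 88.5) [ 0.51549199 -0.31070254  0.00471584]
```

View pics/s6.png

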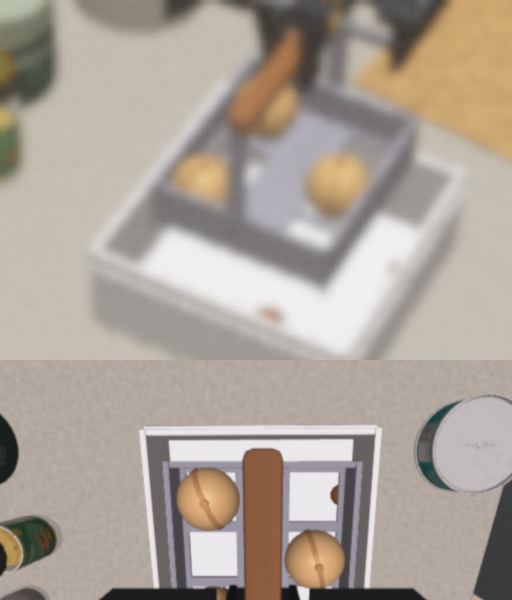

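Two hazelnuts in the box visible (one through a hole at (335,493) in the lower image, one at (270,314)); strip looks clear. One more vigorous shake for certainty, then return.

```bash

python3 -m creep '[[-1,0,16,0,0,0,0],[-1,0,30,0,0,0,0],[-1,0,14,0,0,0,0],[-1,0,-16,0,0,0,0],[-1,0,-30,0,0,0,0],[-1,0,-14,0,0,0,0],[-1,0,16,0,0,0,0],[-1,0,30,0,0,0,0]]' | head -2
python3 -m creep '[[-1,0,-16,0,0,0,0],[-1,0,-46,0,0,0,0],[-1,0,-60,0,0,0,0],[-1,0,-46,0,0,0,0],[-1,0,-16,0,0,0,0],[-1,0,0,0,0,0,0],[-1,0,-16,0,0,0,0],[-1,0,-30,0,0,0,0]]' | head -2
python3 -m creep '[[-1,0,0,-3,0,0,0],[-1,0,0,-6,0,0,0],[-1,0,0,-8,0,0,0],[-1,0,0,-8,0,0,0]]'
python3 -c "
from h import *
go([.514,-.312,.387],180.5)"
```

```text
time_s: 19.45
tcp_pos: [0.5058, -0.0236, 0.3784]
time_s: 20.12
tcp_pos: [0.5367, -0.0203, 0.3799]
time_s: 20.45
tcp_pos: [0.5374, -0.0201, 0.388]
ee_rot: [[0.106, -0.994, 0.001], [-0.994, -0.106, 0.0], [-0.0, -0.001, -1.0]]
wrist_force: [-0.2, 1.0, -3.5]
gripper_width: 0.184
gripper_force: 30.0
tcp [ 0.5374 -0.0201  0.388 ] shift [287.7  54.4   0.9] rot [-0.04  0.01  5.61] len 293.0
```

```bash
python3 -m creep '[[-1,4,1,0,0,0,0],[-1,12,2,0,0,0,0],[-1,24,4,0,0,0,0],[-1,40,7,0,0,0,0],[-1,57,10,0,0,0,1],[-1,74,14,0,0,0,1],[-1,91,17,0,0,0,2],[-1,108,20,0,0,0,2]]' | head -2;python3 -m creep '[[-1,17,3,0,0,0,0],[-1,34,6,0,0,0,0],[-1,51,9,0,0,0,1],[-1,68,12,0,0,0,1],[-1,85,15,0,0,0,2],[-1,102,19,0,0,0,3],[-1,117,22,0,0,0,3.6],[-1,129,24,0,0,0,3.6]]' | head -2
python3 -m creep '[[-1,14,3,0,0,0,0],[-1,28,5,0,0,0,0],[-1,38,6,0,0,0,0],[-1,46,6,0,0,0,0],[-1,50,6,0,0,0,0],[-1,50,6,0,0,0,0]]'
python3 -c "
from h import *
go([.514,-.312,.2955],180.5)
b,P=cloud('top'); save(cv2.resize(b[140:260,200:440],None,fx=3,fy=3),'t7')
Q=P[(abs(P[...,0]-.538)<.09)&(abs(P[...,1]+.019)<.09)]; print(len(Q),np.sum(Q[:,2]>.018))
a,_=cloud('scene'); 
for n in ['hazelnut1']:print(n,[(round(o['conf'],2),np.round(o['uv'])) for o in vision.find_in('top',n)])
"
```

```text
time_s: 21.12
tcp_pos: [0.5286, -0.1315, 0.3873]
time_s: 21.78
tcp_pos: [0.5136, -0.2621, 0.3872]
time_s: 22.28
tcp_pos: [0.509, -0.3108, 0.3872]
ee_rot: [[0.008, -1.0, -0.0], [-1.0, -0.008, 0.0], [-0.0, 0.0, -1.0]]
wrist_force: [-0.0, -0.1, -3.7]
gripper_width: 0.179
gripper_force: 30.0
tcp [ 0.509  -0.3108  0.3872] shift [ 1.3 -5.  91.7] rot [ 0.01  0.   -0.04] len 92.0
5534 1564
hazelnut1 [(0.47, array([283., 239.]))]
```

View pics/t7.png

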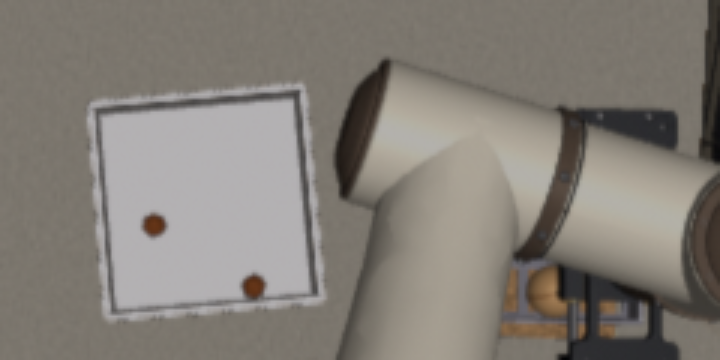

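Exactly two hazelnuts in the box at (154,225) and (254,286). Lower the sieve and then check it for any left.

```bash
python3 -m creep '[[-1,1,-4,12,0,0,0],[-1,1,-4,30,0,0,0],[-1,1,-4,48,0,0,0],[-1,1,-4,66,0,0,0],[-1,1,-4,80,0,0,0],[-1,1,-4,87,0,0,0],[-1,1,-4,90,0,0,0],[-1,1,-4,92,0,0,0]]';python3 -m creep '[[-1,0,0,0,0,0,0],[1,0,0,0,0,0,0],[1,0,0,0,0,0,0],[1,0,0,0,0,0,0],[1,0,0,0,0,0,0],[1,0,0,0,0,0,0],[1,0,0,0,0,0,0],[1,0,0,0,0,0,0]]' 
python3 -m creep '[[1,0,0,0,0,0,0],[1,0,0,-15,0,0,0],[1,0,0,-45,0,0,0],[1,0,0,-80,0,0,0],[1,-30,0,-92,0,0,0],[1,-60,0,-92,0,0,0],[1,-90,0,-92,0,0,0],[1,-90,0,-92,0,0,0]]'
python3 -c "
from h import *
w,P=cloud('wrist'); save(w,'w8')
Q=P[(abs(P[...,0]-.513)<.09)&(abs(P[...,1]+.31)<.14)&(P[...,2]>.125)&(P[...,2]<.15)]; print('handle',len(Q),rect(Q))
a,_=cloud('scene');save(cv2.resize(a[90:210,270:370],None,fx=5,fy=5),'s8')
go([.538,-.019,.387],186)"
```

```text
time_s: 23.1
tcp_pos: [0.5133, -0.3108, 0.2955]
ee_rot: [[0.01, -1.0, -0.0], [-1.0, -0.01, -0.0], [0.0, 0.0, -1.0]]
wrist_force: [-1.4, 0.9, 1.1]
gripper_width: 0.181
gripper_force: 30.0
time_s: 23.77
tcp_pos: [0.513, -0.311, 0.2956]
ee_rot: [[0.009, -1.0, 0.0], [-1.0, -0.009, -0.0], [0.0, -0.0, -1.0]]
wrist_force: [0.4, -0.1, 1.0]
gripper_width: 0.626
gripper_force: 0.0
time_s: 24.43
tcp_pos: [0.5118, -0.2177, 0.3881]
ee_rot: [[0.012, -1.0, 0.001], [-1.0, -0.012, 0.001], [-0.001, -0.001, -1.0]]
wrist_force: [-1.5, 0.3, -0.8]
gripper_width: 0.997
gripper_force: 0.0
handle 4380 (array([ 511.8, -292.4]), array([ 16., 111.]), 0.6)
tcp [ 0.5122 -0.2201  0.3878] shift [-200.8  -28.     0.8] rot [-0.04 -0.02 -5.37] len 203.0
```

View pics/w8.png

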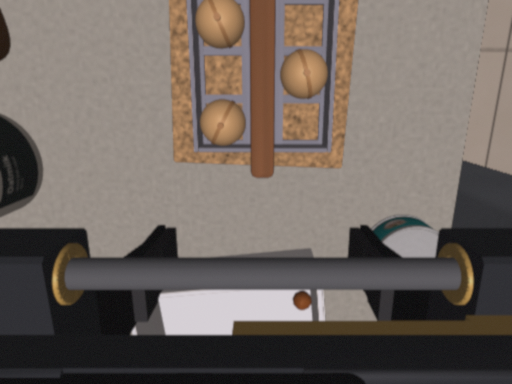

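View pics/s8.png

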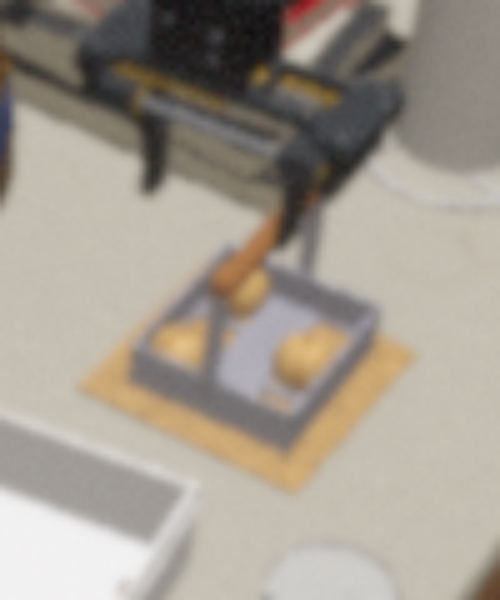

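Sieve stands upright on the mat with its three walnuts; the strip (215–330, 290–390) is clear. Now check where the lid is (it may have been knocked) and fly there.

```bash
python3 -m creep '[[1,-40,-4,0,0,0,-2],[1,-80,-8,0,0,0,-4],[1,-120,-12,0,0,0,-5],[1,-160,-16,0,0,0,-6],[1,-200,-20,0,0,0,-6],[1,-240,-24,0,0,0,-6],[1,-280,-28,0,0,0,-6],[1,-320,-31,0,0,0,-6]]' | head -2
python3 -c "
from h import *
b,P=cloud('top')
Q=P[(P[...,0]>.38)&(P[...,0]<.72)&(P[...,1]>.15)&(P[...,1]<.53)&(P[...,2]>.045)&(P[...,2]<.07)]; print('bar',len(Q),rect(Q),np.median(Q,0))
go([.543,.332,.30],187)"
```

```text
time_s: 25.2
tcp_pos: [0.5408, 0.1004, 0.3874]
bar 107 (array([614.2, 434.2]), array([237.9,  61.7]), 44.5) [0.68443831 0.49738584 0.05667302]
tcp [0.5418 0.1057 0.3872] shift [-224.5  -27.6   87.6] rot [-0.16  0.09 -0.26] len 243.0
```

```bash
python3 -m creep '[[1,-40,-4,10,0,0,0],[1,-80,-8,20,0,0,0],[1,-120,-12,25,0,0,0],[1,-160,-16,25,0,0,0],[1,-200,-22,25,0,0,0],[1,-218,-25,25,0,0,0],[1,-218,-25,25,0,0,0],[1,-218,-25,25,0,0,0]]' | head -2
python3 -c "
from h import *
w,P=cloud('wrist'); save(w,'w9')
Q=P[(abs(P[...,0]-.543)<.08)&(abs(P[...,1]-.332)<.10)&(P[...,2]>.046)&(P[...,2]<.065)]; print('bar',len(Q),rect(Q),np.median(Q,0))
Q=P[(abs(P[...,0]-.543)<.15)&(abs(P[...,1]-.332)<.16)&(P[...,2]>.02)&(P[...,2]<.065)]; print('lid',len(Q),rect(Q),np.median(Q,0))
c,s,a=rect(Q)
go([.543,.332,.214],187)"
```

```text
time_s: 25.92
tcp_pos: [0.541, 0.319, 0.3614]
bar 1259 (array([543.2, 332.4]), array([15.5, 63.7]), 6.6) [0.54310093 0.33044467 0.05426219]
lid 35995 (array([542.6, 332.9]), array([205.5, 204.4]), 6.4) [0.54455249 0.30737241 0.02577114]
tcp [0.541  0.318  0.3617] shift [-13.8  -3.8 147.7] rot [ 0.07 -0.06 -0.53] len 148.0
```

View pics/w9.png

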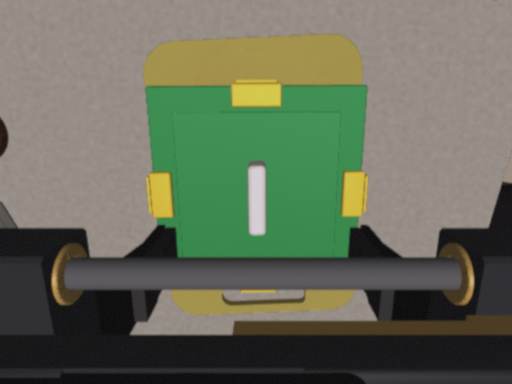

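Lid undisturbed: bar at (257,198). Descend and grasp.

```bash
python3 -m creep '[[1,-14,-4,35,0,0,0],[1,-14,-4,75,0,0,0],[1,-14,-4,110,0,0,0],[1,-14,-4,138,0,0,0],[1,-14,-4,148.5,0,0,0],[-1,-14,-4,148.5,0,0,0],[-1,-14,-4,148.5,0,0,0],[-1,-14,-4,148.5,0,0,0]]' | head -2
python3 -m creep '[[-1,0,0,0,0,0,0],[-1,0,0,0,0,0,0],[-1,0,0,0,0,0,0],[-1,0,0,0,0,0,0],[-1,0,0,0,0,0,0],[-1,0,0,0,0,0,0],[-1,0,0,0,0,0,0],[-1,0,0,0,0,0,0]]' | head -1
python3 -m creep '[[-1,0,0,0,0,0,0],[-1,0,0,0,0,0,0],[-1,0,0,0,0,0,0]]'
```

```text
time_s: 26.63
tcp_pos: [0.5439, 0.3331, 0.2164]
time_s: 27.3
time_s: 27.55
tcp_pos: [0.543, 0.3331, 0.2139]
ee_rot: [[0.114, -0.994, 0.0], [-0.994, -0.114, 0.0], [-0.0, -0.0, -1.0]]
wrist_force: [0.5, 0.1, -1.0]
gripper_width: 0.181
gripper_force: 30.0
```

```bash
python3 -m creep '[[-1,0,0,-12,0,0,0],[-1,0,0,-40,0,0,0],[-1,0,0,-75,0,0,0],[-1,0,0,-110,0,0,0],[-1,30,3,-120,0,0,0],[-1,65,7,-120,0,0,0],[-1,100,10,-120,0,0,0],[-1,135,13,-120,0,0,0]]' | head -2
python3 -m creep '[[-1,35,4,0,0,0,0],[-1,70,8,0,0,0,0],[-1,105,12,0,0,0,0],[-1,140,16,0,0,0,0],[-1,170,20,0,0,0,0],[-1,195,23,0,0,0,0],[-1,210,25,0,0,0,0],[-1,210,25,0,0,0,0]]' | head -2
python3 -m creep '[[-1,0,0,0,0,0,0],[-1,0,0,0,0,0,0]]' | head -2
python3 -c "
from h import *
w,P=cloud('wrist')
Q=P[(abs(P[...,0]-.54)<.08)&(abs(P[...,1]+.01)<.10)&(P[...,2]>.148)&(P[...,2]<.19)]; print('bar',len(Q),rect(Q),np.median(Q,0))
go([.5388,-.019,.280],186.2)"
```

```text
time_s: 28.22
tcp_pos: [0.5442, 0.1959, 0.3342]
time_s: 28.88
tcp_pos: [0.5431, -0.0168, 0.3339]
time_s: 29.05
tcp_pos: [0.544, -0.0138, 0.334]
bar 9567 (array([535.2, -58.6]), array([128.9, 128. ]), 29.2) [ 0.54580922 -0.04315086  0.15630187]
tcp [ 0.5441 -0.0134  0.334 ] shift [ 4.9  5.9 54. ] rot [0.01 0.02 0.34] len 55.0
```

```bash
python3 -m creep '[[-1,4.9,5.8,15,0,0,0.3],[-1,4.9,5.8,32,0,0,0.3],[-1,4.9,5.8,40,0,0,0.3],[-1,4.9,5.8,44,0,0,0.3],[-1,4.9,5.8,44,0,0,0.3],[-1,4.9,5.8,44,0,0,0.3]]' | head -2
python3 -c "
from h import *
w,P=cloud('wrist')
go([.5388,-.019,.270],186.2)"
```

```text
time_s: 29.6
tcp_pos: [0.5395, -0.019, 0.2903]
tcp [ 0.5396 -0.0191  0.2907] shift [-0.2  0.8 20.7] rot [-0.09 -0.01  0.06] len 21.0
```

```bash
python3 -m creep '[[-1,0,0.8,5,0,0,0],[-1,0,0.8,10,0,0,0],[-1,0,0.8,14,0,0,0],[-1,0,0.8,17,0,0,0],[-1,0,0.8,19,0,0,0],[-1,0,0.8,20,0,0,0],[-1,0,0.8,21,0,0,0],[-1,0,0.8,21,0,0,0]]'
```

```text
time_s: 30.32
tcp_pos: [0.5381, -0.0197, 0.2698]
ee_rot: [[0.108, -0.994, -0.0], [-0.994, -0.108, -0.0], [0.0, 0.0, -1.0]]
wrist_force: [-4.1, 0.8, 2.6]
gripper_width: 0.184
gripper_force: 30.0
```

```bash
python3 -m creep '[[1,0,0,0,0,0,0],[1,0,0,0,0,0,0],[1,0,0,0,0,0,0],[1,0,0,0,0,0,0],[1,0,0,0,0,0,0],[1,0,0,0,0,0,0],[1,0,0,-30,0,0,0],[1,0,0,-70,0,0,0]]' | head -2
python3 -m creep '[[1,0,0,-20,0,0,0],[1,0,0,-20,0,0,0],[1,0,0,-20,0,0,0]]' | head -2
python3 -c "
from h import *
w,P=cloud('wrist'); save(w,'w10')
N=P[~np.isnan(P[...,0])]
Q=N[(abs(N[:,0]-.538)<.04)&(abs(N[:,1]+.019)<.05)&(N[:,2]>.1)&(N[:,2]<.118)]; print('bar',len(Q),rect(Q))
Q=N[(abs(N[:,0]-.538)<.13)&(abs(N[:,1]+.019)<.13)&(N[:,2]>.076)&(N[:,2]<.095)]; print('lid',len(Q),rect(Q))
Q=Q[Q[:,2]<.0845]; A=np.c_[Q[:,:2]-[.538,-.019],np.ones(len(Q))]; print('plane',np.linalg.lstsq(A,Q[:,2],rcond=None)[0])
go([.538,-.019,.36],186.2)
for n in range(4):
  a=np.radians(6.2+90*n); print(n,np.round(np.array([.538,-.019])+.0895*np.array([np.cos(a),np.sin(a)]),4))
"
```

```text
time_s: 30.98
tcp_pos: [0.5373, -0.0198, 0.3362]
time_s: 31.23
tcp_pos: [0.5383, -0.0196, 0.3602]
bar 1969 (array([536.8, -20.8]), array([15.7, 63.3]), 6.6)
lid 51137 (array([536.5, -20.1]), array([205.2, 204.7]), 6.2)
plane [-0.00063845  0.00266937  0.08148778]
tcp [ 0.5378 -0.0197  0.3587] shift [-0.6 -0.2 -1.3] rot [ 0.01  0.03 -0.01] len 1.0
0 [ 0.627  -0.0093]
1 [0.5283 0.07  ]
2 [ 0.449  -0.0287]
3 [ 0.5477 -0.108 ]
```

View pics/w10.png

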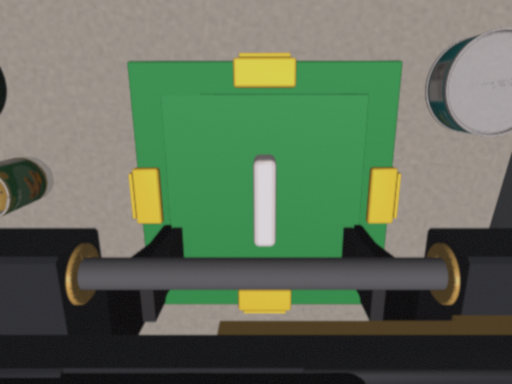

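Lid is seated, level and aligned (bar at (264,200), all tabs up). Close the fingers and press tab 0 first.

```bash
python3 -m creep '[[-1,0,-30,0,0,0,0],[-1,0,-60,0,0,0,0],[-1,0,-80,0,0,0,0],[-1,0,-87,0,0,0,0],[-1,0,-87,0,0,0,0],[-1,0,-87,0,0,0,0],[-1,0,-87,0,0,0,0],[-1,0,-87,0,0,0,0]]' | head -2
python3 -m creep '[[-1,0,0,25,0,0,0],[-1,0,0,50,0,0,0],[-1,0,0,70,0,0,0],[-1,0,0,76,0,0,0],[-1,0,0,76,0,0,0],[-1,0,0,76,0,0,0]]'
python3 -c "
from h import *
go([.6247,-.0104,.264],186.2)"
```

```text
time_s: 31.95
tcp_pos: [0.6237, -0.0104, 0.3589]
time_s: 32.45
tcp_pos: [0.6248, -0.0102, 0.284]
ee_rot: [[0.109, -0.994, 0.001], [-0.994, -0.109, -0.0], [0.0, -0.001, -1.0]]
wrist_force: [-0.5, -0.5, 0.9]
gripper_width: 0.039
gripper_force: 0.0
tcp [ 0.6248 -0.0102  0.284 ] shift [ 0.1  0.2 20. ] rot [-0.07 -0.02  0.04] len 20.0
```

```bash
python3 -m creep '[[-1,0,0,5,0,0,0],[-1,0,0,10,0,0,0],[-1,0,0,14,0,0,0],[-1,0,0,17,0,0,0],[-1,0,0,19,0,0,0],[-1,0,0,20,0,0,0],[-1,0,0,21,0,0,0],[-1,0,0,21,0,0,0]]'
```

```text
time_s: 33.12
tcp_pos: [0.625, -0.01, 0.2646]
ee_rot: [[0.109, -0.994, 0.002], [-0.994, -0.109, -0.0], [0.001, -0.002, -1.0]]
wrist_force: [-4.1, 1.7, 12.9]
gripper_width: 0.004
gripper_force: 6.1
```

```bash
python3 -m creep '[[-1,0,0,1,0,0,0],[-1,0,0,2,0,0,0],[-1,0,0,2,0,0,0],[-1,0,0,2,0,0,0]]'; python3 -m creep '[[-1,0,0,-8,0,0,0],[-1,0,0,-20,0,0,0],[-1,-30,30,-20,0,0,0],[-1,-60,60,-20,0,0,0],[-1,-87,88,-20,0,0,0],[-1,-87,88,-20,0,0,0],[-1,-87,88,-20,0,0,0]]'; python3 -c "
from h import *
go([.5275,.068,.264],186.2)"
```

```text
time_s: 33.45
tcp_pos: [0.6248, -0.01, 0.2645]
ee_rot: [[0.11, -0.994, 0.003], [-0.994, -0.11, -0.001], [0.001, -0.003, -1.0]]
wrist_force: [-7.4, 2.7, 20.3]
gripper_width: 0.006
gripper_force: 10.1
time_s: 34.03
tcp_pos: [0.5264, 0.0678, 0.2801]
ee_rot: [[0.111, -0.994, -0.0], [-0.994, -0.111, -0.0], [0.0, 0.0, -1.0]]
wrist_force: [0.9, -1.0, -0.0]
gripper_width: 0.002
gripper_force: 0.0
tcp [0.5264 0.0678 0.2801] shift [-0.1 -1.1 16.1] rot [ 0.02 -0.    0.18] len 16.0
```

Tab 0 bottomed out (force rises without travel). Tab 1, then on to tab 2.

```bash
python3 -m creep '[[-1,0,-1,5,0,0,0],[-1,0,-1,9,0,0,0],[-1,0,-1,12,0,0,0],[-1,0,-1,14,0,0,0],[-1,0,-1,16,0,0,0],[-1,0,-1,18,0,0,0],[-1,0,-1,18,0,0,0],[-1,0,-1,18,0,0,0]]'; python3 -m creep '[[-1,0,0,-8,0,0,0],[-1,0,0,-18,0,0,0],[-1,30,30,-18,0,0,0],[-1,60,60,-18,0,0,0],[-1,87,87,-18,0,0,0],[-1,87,87,-18,0,0,0],[-1,87,87,-18,0,0,0]]'; python3 -c "
from h import *
go([.449,-.0295,.264],186.2)"
```

```text
time_s: 34.7
tcp_pos: [0.5296, 0.0667, 0.2644]
ee_rot: [[0.108, -0.994, 0.002], [-0.994, -0.108, -0.0], [0.0, -0.002, -1.0]]
wrist_force: [-6.2, 2.1, 18.1]
gripper_width: 0.007
gripper_force: 8.7
time_s: 35.28
tcp_pos: [0.4506, -0.0307, 0.28]
ee_rot: [[0.105, -0.994, -0.001], [-0.994, -0.105, -0.0], [0.0, 0.001, -1.0]]
wrist_force: [1.0, -0.0, -0.5]
gripper_width: 0.004
gripper_force: 0.0
tcp [ 0.4506 -0.0307  0.28  ] shift [-1.4  1.5 16. ] rot [ 0.03 -0.01 -0.16] len 16.0
```

```bash
python3 -m creep '[[-1,-1,1,5,0,0,0],[-1,-1,1,9,0,0,0],[-1,-1,1,12,0,0,0],[-1,-1,1,14,0,0,0],[-1,-1,1,16,0,0,0],[-1,-1,1,18,0,0,0],[-1,-1,1,18,0,0,0],[-1,-1,1,18,0,0,0]]'; python3 -m creep '[[-1,0,0,-8,0,0,0],[-1,0,0,-18,0,0,0],[-1,30,-30,-18,0,0,0],[-1,60,-60,-18,0,0,0],[-1,88,-88,-18,0,0,0],[-1,88,-88,-18,0,0,0],[-1,88,-88,-18,0,0,0]]'; python3 -c "
from h import *
go([.5465,-.108,.264],186.2)"
```

```text
time_s: 35.95
tcp_pos: [0.4514, -0.0275, 0.2644]
ee_rot: [[0.111, -0.994, 0.001], [-0.994, -0.111, -0.001], [0.001, -0.001, -1.0]]
wrist_force: [-6.9, 1.5, 22.9]
gripper_width: 0.005
gripper_force: 11.8
time_s: 36.53
tcp_pos: [0.549, -0.1069, 0.2782]
ee_rot: [[0.106, -0.994, -0.002], [-0.994, -0.106, 0.0], [-0.0, 0.002, -1.0]]
wrist_force: [-0.9, -0.6, -0.9]
gripper_width: 0.004
gripper_force: 0.0
tcp [ 0.549  -0.1069  0.2782] shift [ 0.8  2.6 14.2] rot [ 0.1   0.02 -0.12] len 14.0
```

```bash
python3 -m creep '[[-1,0,2,3,0,0,0],[-1,0,2,7,0,0,0],[-1,0,2,10,0,0,0],[-1,0,2,12,0,0,0],[-1,0,2,14,0,0,0],[-1,0,2,16,0,0,0],[-1,0,2,17,0,0,0],[-1,0,2,17,0,0,0]]'; python3 -m creep '[[-1,0,0,-10,0,0,0],[-1,0,0,-40,0,0,0],[-1,0,0,-80,0,0,0],[-1,-30,20,-120,0,0,0],[-1,-60,40,-130,0,0,0],[-1,-84,60,-130,0,0,0],[-1,-84,60,-130,0,0,0],[-1,-84,60,-130,0,0,0]]'; python3 -c "
from h import *
w,P=cloud('wrist'); save(w,'w12')
N=P[~np.isnan(P[...,0])]
Q=N[(abs(N[:,0]-.538)<.04)&(abs(N[:,1]+.019)<.05)&(N[:,2]>.1)&(N[:,2]<.118)]; print('bar',len(Q),rect(Q))
c=np.array([.537,-.020])
for n in range(4):
  a=np.radians(6.2+90*n); t=c+.0895*np.array([np.cos(a),np.sin(a)]); Q=N[(np.linalg.norm(N[:,:2]-t,axis=1)<.008)]; print(n,len(Q),np.round(np.median(Q[:,2]),4) if len(Q) else '')
Q=N[(np.linalg.norm(N[:,:2]-c-[.06,.03],axis=1)<.02)];print('plate',np.median(Q[:,2]))
b,P=cloud('top'); save(cv2.resize(b[150:260,200:440],None,fx=3,fy=3),'t12')
"
```

```text
time_s: 37.2
tcp_pos: [0.5447, -0.1056, 0.2645]
ee_rot: [[0.11, -0.994, -0.002], [-0.994, -0.11, -0.0], [-0.0, 0.002, -1.0]]
wrist_force: [-5.5, 3.7, 10.7]
gripper_width: 0.003
gripper_force: 5.5
time_s: 37.87
tcp_pos: [0.4756, -0.0282, 0.3942]
ee_rot: [[0.112, -0.994, 0.003], [-0.994, -0.112, 0.001], [-0.001, -0.003, -1.0]]
wrist_force: [0.5, 0.3, -0.4]
gripper_width: 0.005
gripper_force: 0.0
bar 1606 (array([536.6, -21.6]), array([16.6, 61.5]), 6.3)
0 259 0.0816
1 0 
2 256 0.0817
3 321 0.0816
plate 0.08167681842410413
```

View pics/w12.png

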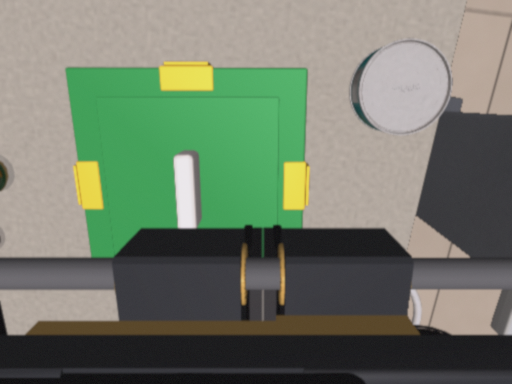

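Three visible tabs read flush with the plate; tab 1 bottomed at the same TCP height (0.2644) with 18 N. The arm is clear of everything.

```bash
python3 -m creep '[[-1,0,0,-20,0,0,0],[-1,0,0,-20,0,0,0],[-1,0,0,-20,0,0,0],[-1,0,0,-20,0,0,0]]' | head -2; python3 -c "
from station import r
print(r.finish_job())"
```

```text
time_s: 38.3
tcp_pos: [0.4772, -0.0298, 0.4119]
the job is handed in; nothing more can be done
None
```

I handed the job in at 38 s, with no verdict shown: both hazelnuts found are in the box, the sieve is back on the mat with its three walnuts, and the lid is seated about 3 mm off centre with all four tabs pressed. Tab 1 was out of view in the last picture, so I judged it by its press height and force, which matched the other three.

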